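Feed a coupon through a guarded deburrer with the push stick

TASK

Take the push stick by its upright handle and, keeping fingers off the metal coupon, push the coupon with the stick's nose along the table of the bench deburrer, in through the low opening under the white guard hood and on until it lies wholly out from under the hood, flat on the outfeed side. Then draw the stick back out and hang it by the round hole in its handle on the peg of the stand. Leave the things standing around undisturbed.

Things in the scene. Friction and masses are not known exactly. Their poses are not given: they have to be found in the camera images.
- deburrer: Fixed bench deburrer. Origin: on the bench under the middle of the white guard hood; local +x is the feed direction, z up. Flat metal table 20 mm above the bench, x -148 to +148, y -62 to +62 mm. The hood bridges it at x -22 to +22, y -60 to +60, top 80 mm above the bench, with a black knob (radius 11 mm) up to 95 mm. A motor box stands beside it: x -35 to +35, y 63 to 109, 59 mm high.
- opening_in (a point): Middle of the mouth of the low opening under the hood, infeed side (deburrer x -22 mm), on the table's surface, 20 mm above the bench. The opening is 62 mm wide, 24 mm high (20 to 44 mm above the bench) and 44 mm long. Two fences on the infeed table, tops 32 mm above the bench, narrow like a funnel from about 100 mm apart, 117 mm before the mouth, to its width. Axes as the deburrer's.
- opening_out (a point): Middle of the opening's outfeed end (deburrer x +22 mm), on the table's surface. The outfeed table runs on from here for 126 mm, between parallel fences 72 mm apart with tops 30 mm above the bench.
- coupon: Loose aluminium coupon, a flat bar 60 mm (its x) by 40 mm (its y) by 10 mm, about 80 g; origin in the middle of its underside. It starts flat on the infeed table, its x axis roughly along the feed (within about 8 degrees), its centre 70 to 85 mm before the middle of the hood.
- coupon_centre (a point): Centre of the coupon, 5 mm above its underside; axes as the coupon's.
- push_stick: Loose grey push stick, 120 g; origin on its sole under the grip, x towards the nose, z up. A flat shoe, x -20 to +140 mm, 30 mm wide, 12 mm high, with an upright handle plate 12 mm thick (along y) over its rear, x -20 to +66, top 74 mm above the sole. Its centre of mass is about 40 mm ahead of the origin, under the hole. It starts standing on its sole on the bench.
- stick_grip (a point): Grip centre of the push stick: mid-thickness of the handle plate, 50 mm above the sole (above the stick's origin, same axes). The solid part of the plate to pinch across y is x -20 to +20 mm from here; a round hole follows ahead of it.
- stick_nose (a point): Middle of the stick's flat front end (30 mm wide, 12 mm high): 140 mm ahead of the grip centre, 6 mm above the sole. As the handle plate is too tall for the opening, the nose can go about 30 mm past the hood's outfeed side.
- stick_eye (a point): Centre of the round hole, diameter 32 mm, through the handle plate; the hole's axis is the stick's y. 43 mm ahead of the grip centre and 46 mm above the sole.
- peg_stand: Fixed peg stand. Origin: under the middle of its 70 x 70 x 10 mm base, on the bench. A post of 16 mm diameter rises there to 142 mm. A level peg, 8 mm thick, leaves the post along local -x with its axis 130 mm above the bench and ends in a 13 mm ball.
- peg_tip (a point): Outermost point of the peg's ball end: 72.5 mm from the post's axis along the stand's -x, 130 mm above the bench. A stick hung on the peg has its hole's centre about 12 mm below the peg's axis.
- blank_coupon_box: Bystander: black slotted box of test coupons, 47x75x28 mm, origin under its centre.
- vial: Bystander: small capped glass vial, 21 mm across, 44 mm tall, origin under its centre.
- sample_dish: Bystander: clear round lidded dish, 56 mm across, 12 mm tall, origin under its centre.
- white_box: Fixed obstacle, always in the same place: a square white carton with loose sheets of paper on top, about 240 x 280 mm and 195 mm high; origin on the bench under its middle. Carry the arm over it or round it. Another fixed obstacle, the chiller, a big box about 230 mm high, stands to the left of the bench beyond the infeed end.
- fuse_tin: Bystander: flat tin with a blue lid, 50x68x20 mm, origin under its centre.
Mind the look-alikes: they are no part of the job. What is shaped like the peg_stand but turquoise is not meant.

How it is judged:
On the way, in this order (a step that is already met when the one before it is completed fails the run):
1. the stick's nose has entered the guarded opening behind the coupon (x of stick_nose in the frame of deburrer above -0.02 m and y of stick_nose in the frame of deburrer between -0.031 and 0.031 m and z of stick_nose in the frame of deburrer between 0.02 and 0.044 m and x of coupon_centre in the frame of deburrer above 0 m and z of coupon_centre in the frame of deburrer below 0.032 m).
2. the coupon lies wholly out from under the hood, flat on the outfeed table (x of coupon_centre in the frame of deburrer between 0.056 and 0.12 m and y of coupon_centre in the frame of deburrer between -0.034 and 0.034 m and z of coupon_centre in the frame of deburrer between 0.02 and 0.03 m and angle between coupon_centre's own z axis and vertical below 0.12 rad), for 0.1 s.
At the end, for the whole second after the job is handed in: The coupon lies flat and still on the outfeed table between the fences, its rear edge at least about 4 mm clear of the hood and its front edge not beyond the table's end by more than 2 mm; the push stick hangs still with the peg through the hole of its handle (all of step 2 and x of stick_eye in the frame of peg_stand between -0.064 and -0.01 m and y of stick_eye in the frame of peg_stand between -0.014 and 0.014 m and z of stick_eye in the frame of peg_stand between 0.107 and 0.129 m and linear speed of coupon below 0.02 m/s and linear speed of push_stick below 0.05 m/s); the robot touches nothing.
It fails at once if the fingers touch the coupon (contact force between the fingers and coupon above 0.3 N).
It fails at once if the blank coupon box is disturbed (moved over 30 mm) (distance of blank_coupon_box from where it was at the start of the episode above 0.03 m).
It fails at once if the vial is disturbed (moved over 30 mm) (distance of vial from where it was at the start of the episode above 0.03 m).
It fails at once if the sample dish is disturbed (moved over 30 mm) (distance of sample_dish from where it was at the start of the episode above 0.03 m).
It fails at once if the fuse tin is disturbed (moved over 30 mm) (distance of fuse_tin from where it was at the start of the episode above 0.03 m).
It also fails if it takes over 59 s, if anything falls off the work surface, if the arm or the gripper's body presses on something with over 40 N, if the wrist force passes 120 N, or if a joint passes its speed limit or range.

ROBOT

A 6-joint arm with a two-finger parallel gripper is mounted at the origin on a cart in front of the work surface, level with it; the furniture and walls round the work are solid. World frame = base frame: x ahead of the robot, y to its left, z up, the work surface at z = 0. Lengths are in m, angles in rad, forces in N, time in s.
With the tool pointing down it reaches from about 0.275 to 0.825 m from the base axis. Payload 5.2 kg.
Tool frame: the origin (TCP) lies at the very end of the fingers, on their centre line; the grasp point (between the pads) lies tcp_to_grasp behind it (tcp_to_grasp is the distance from the TCP to the grasp point, in m); z points along the fingers, y is the line along which they close (so a half turn about z gives the same grasp; the last joint's range is limited). The gripper opens to 93 mm and grips with 3 to 60 N. Pads are 15 mm wide; open, the fingers measure 128 mm over their backs; the gripper's body (75 mm by 188 mm) begins 65 mm behind the grasp point.
Start: joints at [0.925, 0.259, 1.535, -0, 1.348, -0.203], TCP at [0.236, 0.497, 0.219] pointing down, gripper open.
Joint ranges: [-3.14, 3.14], [-0.91, 2.08], [0.19, 2.58], [-1.22, 4.36], [0.22, 2.71], [-3.12, 3.12]. Speed limits (rad/s): [2.57, 2.57, 3.14, 3.14, 3.14, 3.14].

INTERFACE

Orientations are given as a unit quaternion [x, y, z, w].
In Python, from bench import * gives the robot as it stands.
- The arm moves only by the tool arm_command, never from a script. Its argument "targets" is a list of rows, each a list of 3 entries, a list of its own where there are three numbers: the shift along the tool's x, y, z scaled (see below), then the turn, a rotation vector about the tool's x, y, z scaled (see below), then the closure, from 0 (fully open) to 1 (shut). A call has 1 to 10 rows; each row shifts and turns the commanded pose from where the row before left it, along the tool's axes as they then stand; what a row does not reach is not made up. The controller multiplies each number of a shift by 0.06 m and each number of a turn by 5 degrees. A row lasts 1/8 s, in which the tool goes at most 62.5 mm and 10.7 degrees, less where a joint would pass 70% of its speed; a pose out of reach is approached as far as the arm can. A call with a number of a shift or a turn outside -1 to 1 is refused whole. A call with a gripper value outside its range is refused whole. The fingers move at their own pace and stop on an object; the grip force is fixed at half the most. Time passes only in rows, so rows that do not move let the fingers close. It gives the time, the measured TCP pose, the force, the opening and the grip force at its end, in the units of the state.
- get_obs(): the state, without advancing time (a new reading comes with each control period).
- get_image(name): name is "side" or "top" or "wrist"; returns (picture, depth): 480x640x3 uint8, red, green, blue; 480x640 float32, m along the optical axis (not along the pixel's ray), 0 where there is no reading.
- camera_info(name): a dict with "mtx" (3x3 intrinsics, pixels), "T" (4x4, takes a point from camera to world coordinates). Camera axes: x right, y up, looking along -z (the intrinsics and any distortion apply to the point x, -y, -z); pixel columns grow to the right and rows downward; lengths in m; the calibration is good to about 2 mm. A picture is of the moment at which its call begins: read the wrist's pose just before it. camera_info takes no time and is no camera call; for the wrist camera it gives the pose at the moment of the call.
- hand_in(): hands the job in; it is judged then, once.
The state is a dict: "clock": time; "q": joint angles; "joint_velocities": joint speeds; "joint_torque": joint torques, N m; "tcp_pos": TCP position; "ee_rot": TCP orientation; "contact_force": force on the tool from outside, world axes, zero at the start; "torque": the same for the moment, N m; "opening": opening from 0.0 (shut) to 1.0 (fully open); "grasp_force": force on a finger pad.
Only numpy, scipy, OpenCV 4.12 (cv2) and the standard library are available. Lean on these libraries where they do the work, as an engineer would, in place of code of your own. Each camera call takes 0.05 s, during which the arm holds its last target. There are 200 camera calls.

## Working session

There is one attempt and no reset: what is moved stays moved. The work goes in short steps, Python scripts to look and compute and a tool call to move; the robot and the scene stay as the last step left them, time stands still between calls to the robot, and variables do not carry over. Pictures are saved under pics/ and viewed, at most 10 in all, crops included, and the job is handed in when it is done.

Besides the shell and the picture viewer there is one more tool, called after "Request:" as a command line: name --argument value ..., lists and objects as JSON in quotes. arm_command: Moves the arm, as the interface text tells. Shifts and turns lie within -1 to 1; 1 stands for 0.06 m of shift or 5 degrees of turn. Its arguments: {"type":"object","properties":{"targets":{"type":"array","items":{"type":"array"}}},"required":["targets"]}

```bash
mkdir -p pics; ls
python3 - <<'E'
from bench import *
import cv2, numpy as np
o=get_obs(); print({k:np.round(v,3) for k,v in o.items()}); print([k for k in globals() if 'tcp' in k.lower()])
for n in ("top","side"):
    p,d=get_image(n); cv2.imwrite(f"pics/{n}0.png",p[:,:,::-1]); np.save(f"{n}0_d.npy",d)
    c=camera_info(n); print(n,np.round(c["mtx"],1),np.round(c["T"],3),[k for k in c],(d>0).mean())
E
```

```text
pics
{'clock': np.float64(0.0), 'q': array([ 0.925,  0.259,  1.536, -0.   ,  1.348, -0.203]), 'joint_velocities': array([-0.001, -0.001, -0.   , -0.   ,  0.001, -0.   ]), 'joint_torque': array([-0.0000e+00, -4.3732e+01, -2.8399e+01,  7.2000e-02,  4.1000e-02,
       -0.0000e+00]), 'tcp_pos': array([0.235, 0.497, 0.218]), 'ee_rot': array([ 0.22 ,  0.976, -0.001, -0.   ]), 'contact_force': array([-1.217, -0.085,  0.388]), 'torque': array([-0.001, -0.031,  0.034]), 'grasp_force': np.float64(0.0), 'opening': np.float64(1.0)}
['tcp_to_grasp']
top [[516.8   0.  319.5]
 [  0.  516.8 245.1]
 [  0.    0.    1. ]] [[ 0.022  0.996 -0.086  0.462]
 [-1.     0.023  0.003 -0.195]
 [ 0.005  0.086  0.996  1.496]
 [ 0.     0.     0.     1.   ]] ['mtx', 'T'] 0.9959505208333334
side [[518.6   0.  321.5]
 [  0.  518.6 237.8]
 [  0.    0.    1. ]] [[-0.987  0.089 -0.136  0.34 ]
 [-0.163 -0.494  0.854  1.137]
 [ 0.009  0.865  0.502  0.908]
 [ 0.     0.     0.     1.   ]] ['mtx', 'T'] 0.9961686197916667
```

View pics/top0.png

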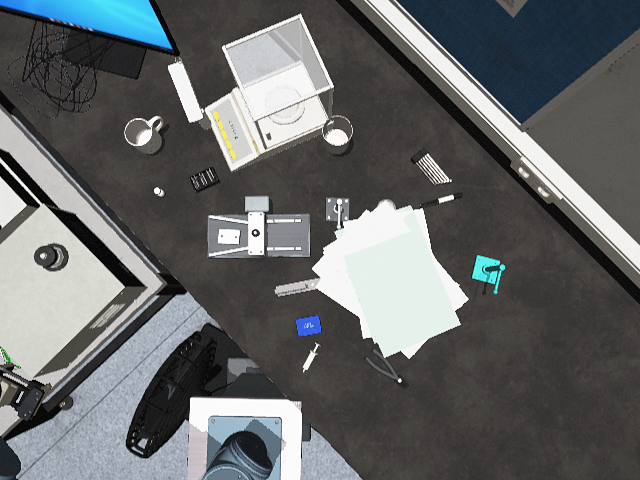

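View pics/side0.png

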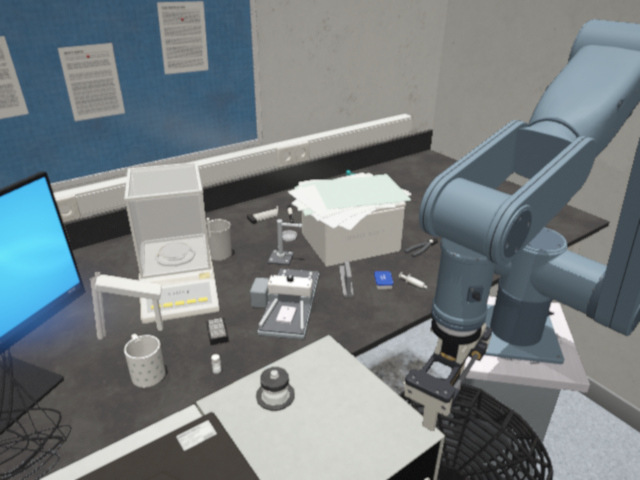

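The top view shows the deburrer at about (257,233), feeding image-right, with the coupon at (228,237). The stick is at (297,287), partly under the paper, and the grey peg stand is at (338,210). I'll zoom in next.

```bash
cat > h.py <<'E'
from bench import *
import cv2, numpy as np
from scipy.spatial.transform import Rotation as R
def ray(info,u,v,z):
    K,T=info["mtx"],info["T"]
    d=np.linalg.inv(K)@[u,v,1]; d=T[:3,:3]@(d*[1,-1,-1]); o=T[:3,3]
    return o+d*(z-o[2])/d[2]
def cloud(info,d):
    K,T=info["mtx"],info["T"]; v,u=np.mgrid[:480,:640]
    p=np.stack([(u-K[0,2])/K[0,0]*d,-(v-K[1,2])/K[1,1]*d,-d],-1)
    return p@T[:3,:3].T+T[:3,3]
def proj(info,P):
    K,T=info["mtx"],info["T"]; c=(np.asarray(P)-T[:3,3])@T[:3,:3]; c=c*[1,-1,-1]
    return (c@K.T)[...,:2]/c[...,2:3]
E
python3 - <<'E'
from h import *
p=cv2.imread("pics/top0.png"); c=p[180:340,190:400]
cv2.imwrite("pics/topz.png",cv2.resize(c,None,fx=3.7,fy=3.7,interpolation=cv2.INTER_CUBIC))
i=camera_info("top")
for n,u,v,z in [("deb",257,233,.095),("coup",228,237,.03),("stickrear",276,291,.0),("sticknose",318,283,0),("post",338,202,.142),("tin",309,326,.02)]:
    print(n,ray(i,u,v,z).round(3))
print(tcp_to_grasp); w=camera_info("wrist"); o=get_obs()
Rm=R.from_quat(o["ee_rot"]).as_matrix(); print(Rm.round(3)); print((Rm.T@w["T"][:3,:3]).round(3),(Rm.T@(w["T"][:3,3]-o["tcp_pos"])).round(3),w["mtx"].round(0))
E
```

```text
deb [ 0.613 -0.028  0.095]
coup [0.607 0.061 0.03 ]
stickrear [ 0.456 -0.077  0.   ]
sticknose [ 0.482 -0.198  0.   ]
post [ 0.695 -0.246  0.142]
tin [ 0.36  -0.175  0.02 ]
0.0188
[[-0.904  0.428 -0.001]
 [ 0.428  0.904 -0.001]
 [ 0.    -0.002 -1.   ]]
[[ 0.     0.966  0.258]
 [ 1.    -0.    -0.   ]
 [-0.     0.258 -0.966]] [ 0.072  0.    -0.166] [[377.   0. 310.]
 [  0. 377. 237.]
 [  0.   0.   1.]]
```

View pics/topz.png

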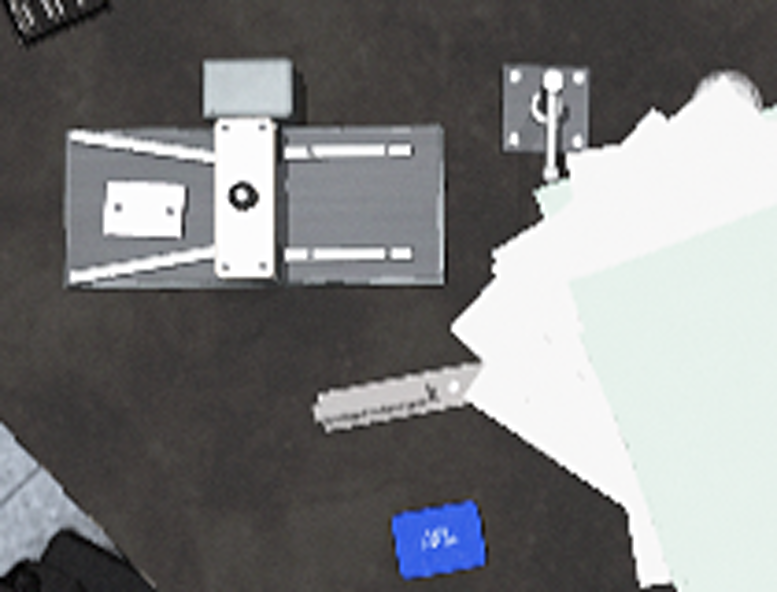

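The zoomed crop shows the coupon at about (145,210), the peg running image-down from the post at (552,80) to about (550,175), and a grey scalloped object at (390,395). That object may be the stick or a knife, so I'll check heights from depth.

Run:
```python
from h import *
d=np.load("top0_d.npy"); P=cloud(camera_info("top"),d)
print((P[276:302:2,270:326:3,2]*1000).round().astype(int))
# objects 30-110mm high
for n,(lo,hi) in {"5+":(.006,.3)}.items():
    m=((P[...,2]>lo)&(P[...,2]<hi)).astype(np.uint8)
    k,l,s,c=cv2.connectedComponentsWithStats(m)
    for j in range(1,k):
        if s[j,4]>25:
            q=P[l==j]; print(s[j],c[j].round(),q.mean(0).round(3),q[:,2].max().round(3))
```

```text
[[ -7   1   2   1  -4   2   8   4  -3  -2  -3  -2   5  -1   3  -1   1 181
  179]
 [  2   3  -2  -2  -6  -2   3   4   7   1   1   1  -3  -5   1   1  10 182
  177]
 [  2   3  -4  -2  -3   6  -6   0  -2  -1  -5   0  -1  10   7  15  15 164
  183]
 [  5   2  -4  -6  -2   3   0  -6   5  -3  17  10  12  10  14  15  15 167
  166]
 [  2  -1   2   3  -4  -3  12  10  13  11  16  76  11  13  11  11 165 165
  174]
 [ -1  -2   0  11  16  16  12  12  73  71  80  76  10  17  10  12 166 172
  172]
 [  3  -2  10   8  78  72  72  77  75  81  78  71  13  13  17  18 161 173
  170]
 [ -3  -2  72  72  72  72  72  76  70  12  10  14  11   6   7  -5   4 172
  169]
 [ -3  -3  67  77  74  13  15   7   8  12  11   5   1   0  -7  -3  -1   3
  175]
 [ -5   2   2   8  14  13  15   1  -2   1   0  -2  -4   3  -2   0   1  -1
    0]
 [ -7  -1  -3  14   2   2   0   3  -4   0   1  -3  -4   3   2   6   0  -2
    0]
 [  2   6   0   1   4   3  -3  -2  -3   1   3   0   1   7   2   2  -2  -1
    2]
 [  3  -3  -2  -6  -3   0   0  -5   2  -8  -4   1  -2  -1  -2  -2  -3   2
   -4]]
[    0     0   353   174 16678] [165.  79.] [1
[... 286 characters left out ...]
25
[189 167  30  26 298] [203. 179.] [0.774 0.141 0.018] 0.035
[154 188  11  10  67] [159. 192.] [0.731 0.264 0.034] 0.052
[  275   193   194   196 16161] [386. 278.] [ 0.497 -0.371  0.173] 0.203
[ 207  195  105   64 4860] [258. 233.] [ 0.62  -0.024  0.033] 0.098
[471 255  34  41 653] [488. 271.] [ 0.525 -0.675  0.042] 0.149
[296 316  26  21 419] [308. 326.] [ 0.36  -0.173  0.019] 0.027
[302 342  19  30 155] [310. 358.] [ 0.271 -0.181  0.017] 0.033
[  0 364  15   8  68] [  8. 367.] [0.263 0.539 0.237] 0.261
[ 45 383   7  11  27] [ 48. 387.] [0.217 0.443 0.23 ] 0.241
[143 400  27  17  88] [156. 407.] [0.124 0.248 0.01 ] 0.019
[ 202  416   80   64 4562] [243. 448.] [ 0.055 -0.016  0.127] 0.299
```

Run:
```python
from h import *
d=np.load("side0_d.npy"); P=cloud(camera_info("side"),d)
b=(abs(P[...,0]-.5)<.25)&(abs(P[...,1]+.35)<.26)
for lo,hi in [(.03,.07),(.07,.11),(.11,.15)]:
    q=P[b&(P[...,2]>lo)&(P[...,2]<hi)]; q=q[q[:,1]<-.1]
    print(lo)
    for x in np.arange(.34,.75,.03):
        s=q[abs(q[:,0]-x)<.015]; 
        if len(s): print(x.round(2),np.percentile(s[:,1],[2,50,98]).round(3),len(s))
d=np.load("top0_d.npy"); P=cloud(camera_info("top"),d)
m=(P[...,2]>.15)&(abs(P[...,0]-.5)<.25)&(abs(P[...,1]+.35)<.2)
print("paper left edge by x")
for x in np.arange(.36,.72,.02):
    s=P[m&(abs(P[...,0]-x)<.004)]
    if len(s): j=s[:,1].argmax(); print(x.round(2),s[j,1:].round(3))
```

```text
0.03
0.34 [-0.363 -0.351 -0.341] 97
0.37 [-0.347 -0.333 -0.32 ] 104
0.4 [-0.327 -0.315 -0.301] 97
0.43 [-0.31  -0.296 -0.285] 106
0.46 [-0.289 -0.277 -0.105] 124
0.49 [-0.274 -0.261 -0.153] 119
0.52 [-0.255 -0.243 -0.231] 113
0.55 [-0.262 -0.236 -0.227] 86
0.58 [-0.312 -0.285 -0.123] 75
0.61 [-0.359 -0.337 -0.315] 62
0.64 [-0.41  -0.386 -0.128] 68
0.67 [-0.425 -0.277 -0.114] 18
0.7 [-0.25  -0.242 -0.234] 55
0.07
0.34 [-0.362 -0.353 -0.339] 98
0.37 [-0.344 -0.334 -0.321] 101
0.4 [-0.328 -0.315 -0.303] 105
0.43 [-0.309 -0.298 -0.285] 106
0.46 [-0.29  -0.275 -0.104] 161
0.49 [-0.273 -0.261 -0.249] 115
0.52 [-0.255 -0.243 -0.23 ] 112
0.55 [-0.261 -0.238 -0.226] 91
0.58 [-0.314 -0.29  -0.266] 76
0.61 [-0.358 -0.335 -0.315] 66
0.64 [-0.411 -0.384 -0.362] 44
0.67 [-0.421 -0.413 -0.41 ] 8
0.7 [-0.25  -0.243 -0.236] 52
0.11
0.34 [-0.362 -0.35  -0.339] 105
0.37 [-0.344 -0.334 -0.322] 106
0.4 [-0.329 -0.315 -0.305] 112
0.43 [-0.308 -0.296 -0.287] 107
0.46 [-0.29  -0.281 -0.267] 71
0.49 [-0.271 -0.26  -0.251] 59
0.52 [-0.253 -0.242 -0.231] 92
0.55 [-0.259 -0.237 -0.226] 84
0.58 [-0.315 -0.281 -0.261] 50
0.61 [-0.356 -0.332 -0.316] 23
0.64 [-0.299 -0.247 -0.238] 30
0.67 [-0.253 -0.246 -0.238] 25
0.7 [-0.251 -0.243 -0.235] 55
paper left edge by x
0.36 [-0.31   0.189]
0.38 [-0.305  0.188]
0.4 [-0.293  0.184]
0.42 [-0.262  0.187]
0.44 [-0.231  0.18 ]
0.46 [-0.195  1.496]
0.48 [-0.195  0.163]
0.5 [-0.195  0.179]
0.52 [-0.181  0.17 ]
0.54 [-0.199  0.173]
0.56 [-0.209  0.185]
0.58 [-0.221  0.177]
0.6 [-0.241  0.177]
0.62 [-0.246  0.172]
0.64 [-0.258  0.178]
0.66 [-0.307  0.173]
0.68 [-0.346  0.191]
```

Request:
arm_command --targets '[[[0,0,-0.9],[0,0,0],0],[[0,0,-0.9],[0,0,0],0],[[-0.8,-0.54,0],[0,0,0],0],[[-0.8,-0.54,0],[0,0,0],0],[[-0.8,-0.54,0],[0,0,0],0],[[-0.8,-0.54,0],[0,0,0],0],[[-0.8,-0.54,0],[0,0,0],0],[[-0.8,-0.54,0],[0,0,0],0],[[-0.8,-0.54,0],[0,0,0],0],[[-0.8,-0.54,0],[0,0,0],0]]'

```text
clock: 1.35
tcp_pos: [0.472, 0.0965, 0.3264]
ee_rot: [0.22, 0.976, 0.0, -0.0]
contact_force: [0.1, -0.9, -0.4]
opening: 1.0
grasp_force: 0.0
```

Request:
arm_command --targets '[[[-0.8,-0.54,0],[0,0,0],0],[[-0.8,-0.54,0],[0,0,0],0],[[0,0,0.5],[0,0,1],0],[[0,0,0],[0,0,1],0],[[0,0,0],[0,0,1],0],[[0,0,0],[0,0,1],0],[[0,0,0],[0,0,1],0],[[0,0,0],[0,0,1],0],[[0,0,0],[0,0,1],0],[[0,0,0],[0,0,1],0]]'

```text
clock: 2.6
tcp_pos: [0.5303, -0.0014, 0.2961]
ee_rot: [0.541, 0.841, -0.0, -0.001]
contact_force: [-0.1, -0.0, -0.3]
opening: 0.999
grasp_force: 0.0
```

Request:
arm_command --targets '[[[0,0,0],[0,0,1],0],[[0,0,0],[0,0,1],0],[[0,0,0],[0,0,0],0],[[0,0,0],[0,0,0],0]]'

```text
clock: 3.1
tcp_pos: [0.5304, -0.0015, 0.2964]
ee_rot: [0.611, 0.792, -0.0, -0.0]
contact_force: [-0.3, 0.5, -0.4]
opening: 1.001
grasp_force: 0.0
```

Run:
```python
from h import *
o=get_obs(); print(o["clock"],o["tcp_pos"].round(4)); print(R.from_quat(o["ee_rot"]).as_matrix().round(3))
w=camera_info("wrist"); p,d=get_image("wrist"); cv2.imwrite("pics/w1.png",p[:,:,::-1]); np.savez("w1.npz",d=d,p=p,**w)
```

```text
3.1 [ 0.5304 -0.0015  0.2964]
[[-0.254  0.967 -0.001]
 [ 0.967  0.254  0.   ]
 [ 0.    -0.001 -1.   ]]
```

View pics/w1.png

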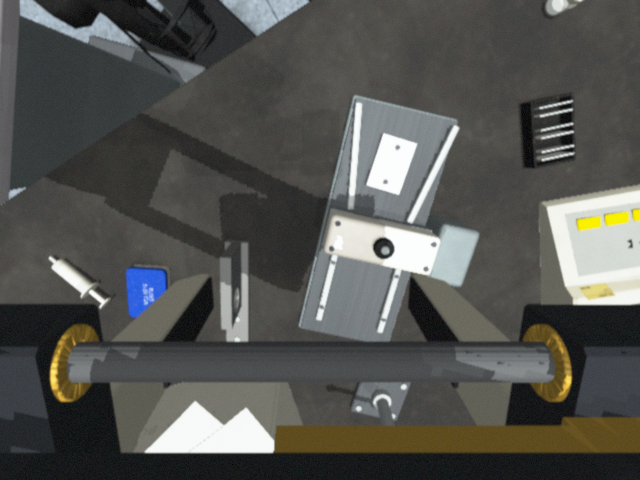

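The wrist view shows the table from (355,97) to (390,340), the knob at (383,247), the coupon at (392,163) and the stick plate at (235,240–310). The peg stand is near (380,395), behind the gripper bar.

```bash
cat > m1.py <<'E'
from h import *
z=np.load("w1.npz"); d,p=z["d"],z["p"]; i={"mtx":z["mtx"],"T":z["T"]}
P=cloud(i,d); v,u=np.mgrid[:480,:640]
hsv=cv2.cvtColor(p,cv2.COLOR_RGB2HSV).astype(int)
def rect(mask,zz,name):
    m=mask.astype(np.uint8)
    c=max(cv2.findContours(m,cv2.RETR_EXTERNAL,cv2.CHAIN_APPROX_NONE)[0],key=cv2.contourArea)[:,0]
    q=np.array([ray(i,a,b,zz)[:2] for a,b in c]).astype(np.float32)
    r=cv2.minAreaRect(q*1000); print(name,"centre",np.round(r[0],1),"size",np.round(r[1],1),"ang",round(r[2],1)); return r
Z=P[...,2]
print("bench z",np.median(Z[60:160,230:320]),"coupon z",np.median(Z[140:180,380:400]),"hood z",np.median(Z[225:235,345:365]))
reg=(u>310)&(u<500)&(v>80)&(v<345)
rect((hsv[...,2]>200)&(hsv[...,1]<40)&(u>360)&(u<420)&(v>128)&(v<200),.030,"coupon")
rect(reg&(Z>.07)&(Z<.088),.080,"hood")
rect(reg&(hsv[...,2]<50)&(Z>.08)&(v>225)&(v<270)&(u>360)&(u<410),.095,"knob")
r2=reg&(Z>.045)&(Z<.068)&(u>430); rect(r2,.059,"motor")
# table left/right long edges
t=reg&(Z>.012)&(Z<.04); rect(t&(v<215),.020,"table infeed part")
s=(u>215)&(u<255)&(v>230)&(v<342)
rect(s&(Z>.006)&(Z<.03),.012,"shoe")
r=rect(s&(Z>.06)&(Z<.09),.074,"plate top")
rect(s&(Z>.006),.0,"stick any")
E
python3 m1.py
```

```text
bench z 1.5545636592201317e-05 coupon z 0.0299108671063589 hood z 0.0799048932804203
coupon centre [607.6  61.6] size [60.4 40. ] ang 88.3
hood centre [612.1 -19. ] size [118.8  44.5] ang 2.1
knob centre [608.9 -20. ] size [13.9 19.1] ang 14.1
motor centre [693.5 -15.7] size [52.5 69.8] ang 2.0
table infeed part centre [610.8  56.9] size [125.3 138.2] ang 2.1
shoe centre [ 470.2 -143.2] size [ 30.6 139.6] ang 12.0
plate top centre [ 464.2 -116.7] size [14.3 90.4] ang 11.7
stick any centre [ 462.6 -151.1] size [ 52.1 143.6] ang 14.8
```

Run:
```python
from h import *
d=np.load("top0_d.npy"); P=cloud(camera_info("top"),d)
m=(P[...,2]>.04)&(P[...,2]<.4)&(P[...,1]>.12)&(P[...,0]>.3)
for x in np.arange(.32,.85,.04):
    s=P[m&(abs(P[...,0]-x)<.006)]
    if len(s): j=s[:,1].argsort()[:200:25]; print(x.round(2),s[j[1:4],1:].round(3).tolist() if len(j)>3 else s[:,1:].min(0))
```

```text
0.32 [[0.423, 0.112], [0.426, 0.155], [0.429, 0.072]]
0.36 [[0.384, 0.175], [0.387, 0.132], [0.39, 0.094]]
0.4 [[0.345, 0.077], [0.349, 0.142], [0.352, 0.119]]
0.44 [[0.309, 0.063], [0.312, 0.055], [0.315, 0.105]]
0.48 [[0.318, 0.152], [0.321, 0.151], [0.325, 0.155]]
0.52 [[0.36, 0.096], [0.363, 0.174], [0.366, 0.082]]
0.56 [[0.403, 0.176], [0.407, 0.156], [0.409, 0.14]]
0.6 [[0.445, 0.173], [0.449, 0.171], [0.453, 0.077]]
0.64 [[0.487, 0.079], [0.491, 0.101], [0.495, 0.171]]
0.68 [[0.566, 0.106], [0.568, 0.118], [0.572, 0.2]]
0.72 [[0.604, 0.092], [0.606, 0.198], [0.608, 0.19]]
0.76 [0.6374388  0.04000034]
0.8 [0.67352892 0.04076145]
0.84 [0.71839802 0.04006826]
```

```bash
cat >> h.py <<'E'
LEAN=np.radians(20); GX=-.010; GH=.050
D0=np.array([.612,-.019]); DA=np.radians(2.1)
DX=np.array([np.sin(DA),-np.cos(DA)]); DY=np.array([np.cos(DA),np.sin(DA)])
def pose(org,z,n_ang,pitch=0):
    """TCP pose from stick origin xy, sole z, heading (deg from -y towards +x), pitch (deg nose-down) about grasp"""
    a=np.radians(n_ang); n=np.array([np.sin(a),-np.cos(a),0]); up=np.array([0,0,1.]); y=np.array([np.cos(a),np.sin(a),0])
    p=np.radians(pitch); n2=n*np.cos(p)-up*np.sin(p); up2=up*np.cos(p)+n*np.sin(p)
    tz=-np.cos(LEAN)*up2+np.sin(LEAN)*n2; Rm=np.column_stack([np.cross(y,tz),y,tz])
    g=np.array([*org,z])+GX*n2+GH*up2
    return g+tcp_to_grasp*tz,Rm
def plan(targets,start=None):
    """targets: list of (pos,R,N rows)"""
    o=get_obs(); p0,R0=start if start else (o["tcp_pos"],R.from_quat(o["ee_rot"]).as_matrix())
    for p1,R1,N in targets:
        w=(R.from_matrix(R0.T@R1)).as_rotvec(); a=p0; Ra=R0
        for k in range(1,N+1):
            b=p0+(p1-p0)*k/N; Rb=R0@R.from_rotvec(w*k/N).as_matrix()
            print(((Ra.T@(b-a))/.06).round(2).tolist(),np.degrees(R.from_matrix(Ra.T@Rb).as_rotvec()/5).round(2).tolist()); a,Ra=b,Rb
        print("-- reach",p1.round(4),R.from_matrix(R1).as_quat().round(3)); p0,R0=p1,R1
E
python3 - <<'E'
from h import *
p,Rm=pose([.4596,-.094],0,11.8)
plan([(p-.09*Rm[:,2],Rm,8),(p,Rm,3)])
E
```

```text
[-0.08, -0.19, 0.37] [0.01, -0.5, 0.07]
[-0.06, -0.19, 0.38] [0.01, -0.5, 0.07]
[-0.05, -0.19, 0.38] [0.01, -0.5, 0.07]
[-0.03, -0.19, 0.38] [0.01, -0.5, 0.07]
[-0.02, -0.19, 0.38] [0.01, -0.5, 0.07]
[-0.0, -0.18, 0.38] [0.01, -0.5, 0.07]
[0.02, -0.18, 0.38] [0.01, -0.5, 0.07]
[0.03, -0.18, 0.38] [0.01, -0.5, 0.07]
-- reach [ 0.4526 -0.0604  0.1169] [ 0.621  0.764 -0.11   0.135]
[-0.0, 0.0, 0.5] [0.0, 0.0, 0.0]
[0.0, -0.0, 0.5] [0.0, 0.0, 0.0]
[-0.0, 0.0, 0.5] [0.0, 0.0, 0.0]
-- reach [ 0.4589 -0.0905  0.0323] [ 0.621  0.764 -0.11   0.135]
```

Request:
arm_command --targets '[[[-0.08,-0.19,0.37],[0.01,-0.5,0.07],0],[[-0.06,-0.19,0.38],[0.01,-0.5,0.07],0],[[-0.05,-0.19,0.38],[0.01,-0.5,0.07],0],[[-0.03,-0.19,0.38],[0.01,-0.5,0.07],0],[[-0.02,-0.19,0.38],[0.01,-0.5,0.07],0],[[0,-0.18,0.38],[0.01,-0.5,0.07],0],[[0.02,-0.18,0.38],[0.01,-0.5,0.07],0],[[0.03,-0.18,0.38],[0.01,-0.5,0.07],0],[[0,0,0],[0,0,0],0],[[0,0,0],[0,0,0],0]]'

```text
clock: 4.4
tcp_pos: [0.4536, -0.0602, 0.1189]
ee_rot: [0.621, 0.764, -0.108, 0.136]
contact_force: [0.3, -0.3, 0.4]
opening: 0.996
grasp_force: 0.0
```

Run:
```python
from h import *
p,Rm=pose([.4596,-.094],0,11.8)
plan([(p-.09*Rm[:,2],Rm,1),(p,Rm,3)])
```

```text
[0.01, -0.02, 0.03] [0.04, -0.0, -0.0]
-- reach [ 0.4526 -0.0604  0.1169] [ 0.621  0.764 -0.11   0.135]
[-0.0, 0.0, 0.5] [0.0, 0.0, 0.0]
[0.0, -0.0, 0.5] [0.0, 0.0, 0.0]
[-0.0, 0.0, 0.5] [0.0, 0.0, 0.0]
-- reach [ 0.4589 -0.0905  0.0323] [ 0.621  0.764 -0.11   0.135]
```

Request:
arm_command --targets '[[[0.01,-0.02,0.53],[0.04,0,0],0],[[0,0,0.5],[0,0,0],0],[[0,0,0.5],[0,0,0],0],[[0,0,0],[0,0,0],0],[[0,0,0],[0,0,0],1],[[0,0,0],[0,0,0],1],[[0,0,0],[0,0,0],1],[[0,0,0],[0,0,0],1],[[0,0,0],[0,0,0],1],[[0,0,0],[0,0,0],1]]'

```text
clock: 5.65
tcp_pos: [0.4575, -0.0906, 0.0315]
ee_rot: [0.621, 0.764, -0.11, 0.134]
contact_force: [-0.7, 0.7, -0.1]
opening: 0.404
grasp_force: 0.0
```

Request:
arm_command --targets '[[[0,0,0],[0,0,0],1],[[0,0,0],[0,0,0],1],[[0,0,0],[0,0,0],1],[[0,0,0],[0,0,0],1],[[0,0,0],[0,0,0],1],[[0,0,0],[0,0,0],1]]'

```text
clock: 6.4
tcp_pos: [0.4575, -0.0907, 0.0314]
ee_rot: [0.621, 0.764, -0.11, 0.134]
contact_force: [0.8, -0.1, -1.4]
opening: 0.13
grasp_force: 30.0
```

Run:
```python
from h import *
def nosepose(lx,ly,z,ang):
    N=D0+DX*lx+DY*ly; a=np.radians(ang); return pose(N-.14*np.array([np.sin(a),-np.cos(a)]),z,ang)
T=[(*pose([.4596,-.094],.03,11.8),1),(*pose([.47,.03],.07,11.8),3),(*pose([.55,.12],.13,3),4),(*nosepose(-.122,0,.06,-6),4),(*nosepose(-.122,0,.023,-6),2)]
o=get_obs(); print(o["opening"],o["grasp_force"],o["tcp_pos"].round(4)); plan(T)
```

```text
0.12958946324298828 29.99006688594818 [ 0.4575 -0.0907  0.0314]
[-0.18, 0.02, -0.48] [-0.02, -0.0, -0.0]
-- reach [ 0.4589 -0.0905  0.0623] [ 0.621  0.764 -0.11   0.135]
[0.55, 0.2, -0.44] [0.0, 0.0, 0.0]
[0.55, 0.2, -0.44] [0.0, 0.0, 0.0]
[0.55, 0.2, -0.44] [0.0, 0.0, 0.0]
-- reach [0.4693 0.0335 0.1023] [ 0.621  0.764 -0.11   0.135]
[0.2, 0.41, -0.34] [0.15, -0.0, 0.41]
[0.21, 0.39, -0.34] [0.15, 0.0, 0.41]
[0.22, 0.38, -0.35] [0.15, -0.0, 0.41]
[0.24, 0.37, -0.35] [0.15, 0.0, 0.41]
-- reach [0.5498 0.1236 0.1623] [ 0.678  0.714 -0.12   0.126]
[0.56, 0.33, 0.11] [0.15, 0.0, 0.42]
[0.57, 0.31, 0.1] [0.15, -0.0, 0.42]
[0.59, 0.29, 0.1] [0.15, 0.0, 0.42]
[0.6, 0.27, 0.09] [0.15, -0.0, 0.42]
-- reach [0.6225 0.2457 0.0923] [ 0.732  0.659 -0.129  0.116]
[0.11, 0.0, 0.29] [0.0, 0.0, 0.0]
[0.11, 0.0, 0.29] [0.0, 0.0, 0.0]
-- reach [0.6225 0.2457 0.0553] [ 0.732  0.659 -0.129  0.116]
```

Request:
arm_command --targets '[[[-0.18,0,-0.48],[0,0,0],1],[[0.55,0.2,-0.44],[0,0,0],1],[[0.55,0.2,-0.44],[0,0,0],1],[[0.55,0.2,-0.44],[0,0,0],1],[[0.2,0.41,-0.34],[0.15,0,0.41],1],[[0.21,0.39,-0.34],[0.15,0,0.41],1],[[0.22,0.38,-0.35],[0.15,0,0.41],1],[[0.24,0.37,-0.35],[0.15,0,0.41],1],[[0.56,0.33,0.11],[0.15,0,0.42],1],[[0.57,0.31,0.1],[0.15,0,0.42],1]]'

```text
clock: 7.65
tcp_pos: [0.5862, 0.186, 0.127]
ee_rot: [0.706, 0.687, -0.125, 0.121]
contact_force: [0.4, -0.4, 0.2]
opening: 0.128
grasp_force: 30.0
```

Request:
arm_command --targets '[[[0.59,0.29,0.1],[0.15,0,0.42],1],[[0.6,0.27,0.09],[0.15,0,0.42],1],[[0,0,0],[0,0,0],1],[[0,0,0],[0,0,0],1]]'

```text
clock: 8.15
tcp_pos: [0.6215, 0.2461, 0.0918]
ee_rot: [0.731, 0.66, -0.13, 0.116]
contact_force: [0.4, -0.9, -1.6]
opening: 0.129
grasp_force: 30.0
```

Run:
```python
from h import *
for n in ("side","top"):
    p,d=get_image(n); np.savez(f"{n}2.npz",p=p,d=d,**camera_info(n))
    if n=="side": cv2.imwrite("pics/s2.png",cv2.resize(p[180:420,180:500,::-1],None,fx=2.5,fy=2.5))
```

```text
(no output)
```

View pics/s2.png

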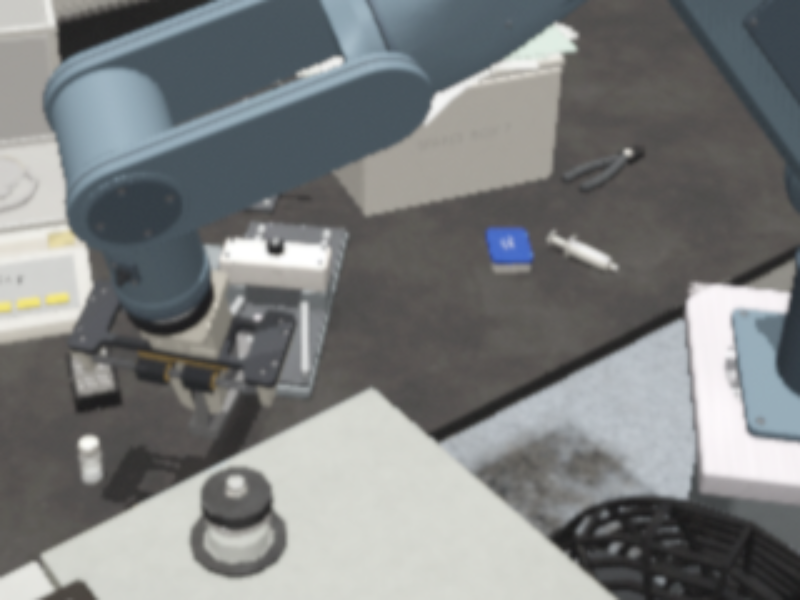

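The side view shows the gripper holding the stick over the infeed side, clear of the chiller, with the vial at (90,460) untouched. I'll lower the stick and plan the push.

Request:
arm_command --targets '[[[0.11,0,0.3],[0,0,0],1],[[0.11,0,0.3],[0,0,0],1],[[0,0,0],[0,0,0],1],[[0,0,0],[0,0,0],1]]'

```text
clock: 8.75
tcp_pos: [0.6218, 0.2465, 0.0535]
ee_rot: [0.731, 0.66, -0.13, 0.116]
contact_force: [-0.3, -1.7, -0.5]
opening: 0.128
grasp_force: 30.0
```

```bash
cat >> h.py <<'E'
# stick pose from TCP via relation at the grasp (stick at rest at origin (.4596,-.094,0), heading 11.8)
_G=np.eye(4); _G[:3,:3]=R.from_quat([.621,.764,-.110,.134]).as_matrix(); _G[:3,3]=[.4575,-.0907,.0314]
_a=np.radians(11.8); _S=np.eye(4); _S[:3,:3]=R.from_euler("z",_a-np.pi/2).as_matrix(); _S[:3,3]=[.4596,-.094,0]
GS=np.linalg.inv(_G)@_S
def stick(o=None):
    o=o or get_obs(); T=np.eye(4); T[:3,:3]=R.from_quat(o["ee_rot"]).as_matrix(); T[:3,3]=o["tcp_pos"]; return T@GS
def tcp_for(org,z,ang,pitch=0):
    S=np.eye(4); S[:3,:3]=R.from_euler("z",np.radians(ang)-np.pi/2).as_matrix()@R.from_euler("y",np.radians(pitch)).as_matrix(); S[:3,3]=[*org,z]
    T=S@np.linalg.inv(GS); return T[:3,3],T[:3,:3]
def nose_tcp(lx,ly,z,ang):
    N=D0+DX*lx+DY*ly; a=np.radians(ang); return tcp_for(N-.14*np.array([np.sin(a),-np.cos(a)]),z,ang)
def rep():
    S=stick(); n=S@[.14,0,0,1]; r=n[:2]-D0; print("nose local",(r@DX).round(4),(r@DY).round(4),"z",n[2].round(4),"org",S[:3,3].round(4),"heading",np.degrees(np.arctan2(S[0,0],-S[1,0])).round(2),"pitch",np.degrees(-S[2,0]).round(2),"roll",np.degrees(S[2,1]).round(2))
E
python3 - <<'E'
from h import *
rep()
T=[(*nose_tcp(-.06,0,.022,-1),5),(*nose_tcp(-.03,0,.022,2.1),3),(*nose_tcp(.049,0,.022,2.1),7)]
plan(T)
E
```

```text
nose local -0.1225 0.0009 z 0.0223 org [0.6228 0.2427 0.0221] heading -5.89 pitch -0.08 roll 0.0
[-0.2, -0.01, 0.07] [-0.07, 0.0, -0.18]
[-0.2, -0.02, 0.07] [-0.07, 0.0, -0.18]
[-0.2, -0.02, 0.07] [-0.07, 0.0, -0.18]
[-0.2, -0.03, 0.07] [-0.07, 0.0, -0.18]
[-0.19, -0.03, 0.07] [-0.07, 0.0, -0.18]
-- reach [0.6109 0.1846 0.0534] [ 0.703  0.69  -0.124  0.121]
[-0.16, -0.03, 0.06] [-0.07, -0.0, -0.19]
[-0.16, -0.04, 0.06] [-0.07, -0.0, -0.19]
[-0.16, -0.04, 0.06] [-0.07, -0.0, -0.19]
-- reach [0.6043 0.1545 0.0534] [ 0.684  0.709 -0.121  0.124]
[-0.18, 0.0, 0.06] [0.0, 0.0, 0.0]
[-0.18, 0.0, 0.06] [0.0, 0.0, 0.0]
[-0.18, 0.0, 0.06] [0.0, 0.0, 0.0]
[-0.18, 0.0, 0.06] [0.0, 0.0, 0.0]
[-0.18, 0.0, 0.06] [0.0, 0.0, 0.0]
[-0.18, 0.0, 0.06] [0.0, 0.0, 0.0]
[-0.18, 0.0, 0.06] [0.0, 0.0, 0.0]
-- reach [0.6072 0.0755 0.0534] [ 0.684  0.709 -0.121  0.124]
```

Request:
arm_command --targets '[[[-0.2,-0.01,0.07],[-0.07,0,-0.18],1],[[-0.2,-0.02,0.07],[-0.07,0,-0.18],1],[[-0.2,-0.02,0.07],[-0.07,0,-0.18],1],[[-0.2,-0.03,0.07],[-0.07,0,-0.18],1],[[-0.19,-0.03,0.07],[-0.07,0,-0.18],1],[[-0.16,-0.03,0.06],[-0.07,0,-0.19],1],[[-0.16,-0.04,0.06],[-0.07,0,-0.19],1],[[-0.16,-0.04,0.06],[-0.07,0,-0.19],1],[[0,0,0],[0,0,0],1]]'

```text
clock: 9.88
tcp_pos: [0.604, 0.1526, 0.0542]
ee_rot: [0.685, 0.708, -0.121, 0.125]
contact_force: [-0.3, -0.5, -0.9]
opening: 0.129
grasp_force: 30.0
```

Run:
```python
from h import *
rep(); plan([(*nose_tcp(.043,0,.022,2.1),7)])
```

```text
nose local -0.028 -0.0006 z 0.023 org [0.6056 0.1489 0.0228] heading 1.96 pitch -0.08 roll 0.13
[-0.16, 0.0, 0.06] [0.0, 0.0, -0.01]
[-0.16, 0.0, 0.06] [0.0, 0.0, -0.01]
[-0.16, 0.0, 0.06] [0.0, 0.0, -0.01]
[-0.16, 0.0, 0.06] [0.0, 0.0, -0.01]
[-0.16, 0.0, 0.06] [0.0, 0.0, -0.01]
[-0.16, 0.0, 0.06] [0.0, 0.0, -0.01]
[-0.16, 0.0, 0.06] [0.0, 0.0, -0.01]
-- reach [0.6069 0.0815 0.0534] [ 0.684  0.709 -0.121  0.124]
```

Request:
arm_command --targets '[[[-0.16,0,0.06],[0,0,0],1],[[-0.16,0,0.06],[0,0,0],1],[[-0.16,0,0.06],[0,0,0],1],[[-0.16,0,0.06],[0,0,0],1],[[-0.16,0,0.06],[0,0,0],1],[[-0.16,0,0.06],[0,0,0],1],[[-0.16,0,0.06],[0,0,0],1],[[0,0,0],[0,0,0],1],[[0,0,0],[0,0,0],1]]'

```text
clock: 11.0
tcp_pos: [0.6068, 0.0817, 0.0535]
ee_rot: [0.684, 0.708, -0.12, 0.125]
contact_force: [-0.3, 0.5, -1.8]
opening: 0.126
grasp_force: 30.0
```

Run:
```python
from h import *
rep()
a=[]
for n,s in (("top",np.s_[170:310,180:400]),("side",np.s_[200:360,220:440])):
    p,d=get_image(n); np.savez(f"{n}3.npz",p=p,d=d,**camera_info(n)); a.append(cv2.resize(p[s][...,::-1],(600,420 if n=="top" else 436),interpolation=cv2.INTER_CUBIC)[:290] if 0 else cv2.resize(p[s][...,::-1],(400,290),interpolation=cv2.INTER_CUBIC))
cv2.imwrite("pics/c3.png",np.hstack(a))
```

```text
nose local 0.0428 -0.0004 z 0.0222 org [0.6084 0.0781 0.0221] heading 1.97 pitch -0.05 roll 0.15
```

View pics/c3.png

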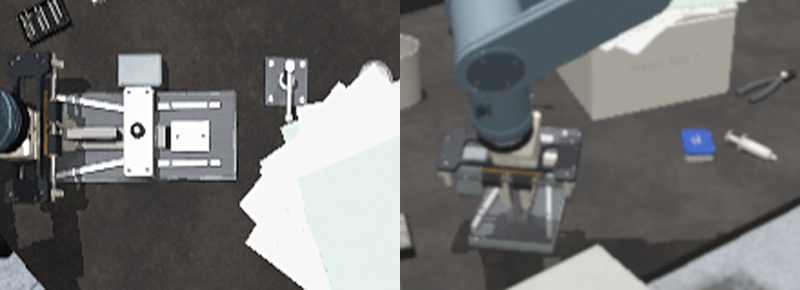

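The coupon is out on the outfeed table, at about (190,135) in the crop. I'll measure it and the peg stand, then plan the withdrawal.

Run:
```python
from h import *
z=np.load("top3.npz"); i={"mtx":z["mtx"],"T":z["T"]}; P=cloud(i,z["d"]); p=z["p"]; Z=P[...,2]
g=p.min(-1).astype(int); v,u=np.mgrid[:480,:640]
m=(g>200)&(u>268)&(u<300)&(v>224)&(v<248)&(abs(v-236)<10)
c=np.argwhere(m).mean(0)[::-1]; q=ray(i,*c,.03)[:2]-D0; print("coupon px",c,"local",(q@DX).round(4),(q@DY).round(4),m.sum())
s=np.s_[194:232,324:356]
print("gray"); print(g[196:232,326:354])
m=(Z>.10)&(Z<.16)&(u>325)&(u<352)&(v>192)&(v<232); print("peg/post pts"); 
for y,x in np.argwhere(m): print((x,y),P[y,x].round(3).tolist(),end=" ")
# base
b=(Z>.004)&(Z<.03)&(u>322)&(u<356)&(v>190)&(v<226)
cc=np.argwhere(b)[:,::-1]; q=np.array([ray(i,*k,.010)[:2] for k in cc],np.float32)*1000; print(cv2.minAreaRect(q))
plan([(*nose_tcp(-.045,0,.023,2.1),7)])
```

```text
coupon px [283.63897764 235.14376997] local 0.0779 0.0007 313
gray
[[ 58  54  53 ...  57  59  55]
 [ 99  85  81 ...  55  55  57]
 [127 119 116 ...  57  57  54]
 ...
 [ 62  60  64 ... 246 246 247]
 [ 59  60  60 ... 247 246 246]
 [ 56  57  58 ... 246 246 247]]
peg/post pts
(np.int64(339), np.int64(199)) [0.704, -0.248, 0.142] (np.int64(337), np.int64(200)) [0.701, -0.243, 0.143] (np.int64(338), np.int64(200)) [0.7, -0.246, 0.147] (np.int64(339), np.int64(200)) [0.7, -0.248, 0.147] (np.int64(340), np.int64(200)) [0.701, -0.251, 0.14] (np.int64(341), np.int64(200)) [0.701, -0.254, 0.139] (np.int64(337), np.int64(201)) [0.698, -0.243, 0.143] (np.int64(338), np.int64(201)) [0.698, -0.246, 0.143] (np.int64(339), np.int64(201)) [0.698, -0.248, 0.141] (np.int64(340), np.int64(201)) [0.698, -0.251, 0.144] (np.int64(341), np.int64(201)) [0.698, -0.254, 0.141] (np.int64(336), np.int64(202)) [0.696, -0.241, 0.138] (np.int64(337), np.int64(202)) [0.696, -0.243, 0.141] (np.int64(338), np.int64(202)) [0.696, -0.246, 0.141] (np.int64(339), np.int64(202)) [0.695, -0.248, 0.145] (np.int64(340), np.int6
[... 4896 characters left out ...]
 -0.245, 0.14] (np.int64(338), np.int64(228)) [0.627, -0.247, 0.138] (np.int64(339), np.int64(228)) [0.627, -0.25, 0.136] (np.int64(340), np.int64(228)) [0.627, -0.253, 0.135] (np.int64(338), np.int64(229)) [0.624, -0.248, 0.133] (np.int64(339), np.int64(229)) [0.624, -0.25, 0.134] ((700.2855224609375, -255.32847595214844), (97.4685287475586, 94.63739776611328), 4.785537242889404)
[0.19, -0.0, -0.07] [0.0, 0.0, -0.0]
[0.19, -0.0, -0.07] [0.0, 0.0, -0.0]
[0.19, -0.0, -0.07] [0.0, 0.0, -0.0]
[0.19, 0.0, -0.07] [0.0, 0.0, -0.0]
[0.19, 0.0, -0.07] [0.0, 0.0, -0.0]
[0.19, 0.0, -0.07] [0.0, 0.0, -0.0]
[0.19, 0.0, -0.07] [0.0, 0.0, -0.0]
-- reach [0.6037 0.1695 0.0544] [ 0.684  0.709 -0.121  0.124]
```

Run:
```python
from h import *
def rect(i,m,zz):
    c=max(cv2.findContours(m.astype(np.uint8),cv2.RETR_EXTERNAL,cv2.CHAIN_APPROX_NONE)[0],key=cv2.contourArea)[:,0]
    return cv2.minAreaRect(np.array([ray(i,a,b,zz)[:2] for a,b in c],np.float32)*1000)
i=camera_info("top"); P=cloud(i,np.load("top0_d.npy")); Z=P[...,2]; v,u=np.mgrid[:480,:640]
print("hood top",rect(i,(Z>.07)&(Z<.09)&(u>240)&(u<275)&(v>200)&(v<265),.08))
print("plate top",rect(i,(Z>.06)&(Z<.09)&(u>265)&(u<312)&(v>270)&(v<310),.074))
g=cv2.imread("pics/top0.png").min(-1); m=(g>200)&(u>212)&(u<245)&(v>225)&(v<248)&(abs(v-237)<8)&(abs(u-228)<13)
print("coupon",rect(i,m,.03))
z=np.load("w1.npz"); w={"mtx":z["mtx"],"T":z["T"]}; Q=cloud(w,z["d"]); 
m=(Q[...,2]>.11)&(Q[...,2]<.15)&(v>375)&(v<430)&(u>340)&(u<430)
q=Q[m]; print("wrist post/peg",len(q),q.min(0).round(4),q.max(0).round(4),np.median(q,0).round(4))
t=q[q[:,2]>.138]; print(len(t),t.mean(0).round(4) if len(t) else 0)
print(np.round(q[::max(1,len(q)//25)],3).tolist())
```

```text
hood top ((613.3409423828125, -23.9588623046875), (119.51122283935547, 44.01410675048828), 1.9609769582748413)
plate top ((464.0523681640625, -121.48878479003906), (11.807822227478027, 85.34390258789062), 12.559146881103516)
coupon ((608.080078125, 60.16475296020508), (37.24318313598633, 59.773353576660156), 1.3113415241241455)Traceback (most recent call last):
  File "<stdin>", line 12, in <module>
    return umr_minimum(a, axis, None, out, keepdims, initial, where)
ValueError: zero-size array to reduction operation minimum which has no identity
```

Request:
arm_command --targets '[[[0.19,0,-0.07],[0,0,0],1],[[0.19,0,-0.07],[0,0,0],1],[[0.19,0,-0.07],[0,0,0],1],[[0.19,0,-0.07],[0,0,0],1],[[0.19,0,-0.07],[0,0,0],1],[[0.19,0,-0.07],[0,0,0],1],[[0.19,0,-0.07],[0,0,0],1],[[0,0,0],[0,0,0],1]]'

```text
clock: 12.1
tcp_pos: [0.6039, 0.1678, 0.0538]
ee_rot: [0.684, 0.708, -0.12, 0.126]
contact_force: [-0.2, -0.8, -1.1]
opening: 0.125
grasp_force: 30.0
```

Run:
```python
from h import *
o=get_obs(); p0=o["tcp_pos"]; R0=R.from_quat(o["ee_rot"]).as_matrix(); rep()
a=np.radians(20); n=np.array([np.sin(a),-np.cos(a),0]); y=np.array([np.cos(a),np.sin(a),0]); tz=np.array([0,0,-1.]); R1=np.column_stack([np.cross(y,tz),y,tz])
plan([(p0+[0,0,.19],R0,4),(np.array([.60,-.33,.36]),R1,10)])
z=np.load("side3.npz"); 
P=cloud(z,np.load("side0_d.npy")); q=P[(abs(P[...,2]-.08)<.004)&(abs(P[...,0]-.612)<.07)&(abs(P[...,1]+.02)<.04)]
print("hood via side",cv2.minAreaRect((q[:,:2]*1000).astype(np.float32)),np.median(q,0))
```

```text
nose local -0.0433 0.0001 z 0.0225 org [0.6055 0.1642 0.0224] heading 2.06 pitch -0.05 roll 0.17
[-0.27, 0.0, -0.74] [0.0, 0.0, 0.0]
[-0.27, 0.0, -0.74] [0.0, 0.0, 0.0]
[-0.27, 0.0, -0.74] [0.0, 0.0, 0.0]
[-0.27, 0.0, -0.74] [0.0, 0.0, 0.0]
-- reach [0.6039 0.1678 0.2438] [ 0.684  0.708 -0.12   0.126]
[-0.85, -0.04, 0.1] [-0.06, 0.4, -0.36]
[-0.85, -0.06, 0.07] [-0.06, 0.4, -0.36]
[-0.85, -0.09, 0.04] [-0.06, 0.4, -0.36]
[-0.84, -0.12, 0.01] [-0.06, 0.4, -0.36]
[-0.84, -0.14, -0.02] [-0.06, 0.4, -0.36]
[-0.83, -0.17, -0.05] [-0.06, 0.4, -0.36]
[-0.83, -0.19, -0.08] [-0.06, 0.4, -0.36]
[-0.82, -0.22, -0.11] [-0.06, 0.4, -0.36]
[-0.81, -0.24, -0.14] [-0.06, 0.4, -0.36]
[-0.79, -0.27, -0.17] [-0.06, 0.4, -0.36]
-- reach [ 0.6  -0.33  0.36] [0.574 0.819 0.    0.   ]
hood via side ((613.2339477539062, -20.379316329956055), (120.40607452392578, 49.083492279052734), 1.1427860260009766) [ 0.60886481 -0.01576     0.08065346]
```

Request:
arm_command --targets '[[[-0.27,0,-0.74],[0,0,0],1],[[-0.27,0,-0.74],[0,0,0],1],[[-0.27,0,-0.74],[0,0,0],1],[[-0.27,0,-0.74],[0,0,0],1],[[0,0,0],[0,0,0],1]]'

```text
clock: 12.72
tcp_pos: [0.6058, 0.1667, 0.248]
ee_rot: [0.685, 0.707, -0.117, 0.128]
contact_force: [0.4, -0.3, -1.4]
opening: 0.127
grasp_force: 30.0
```

Request:
arm_command --targets '[[[-0.85,-0.04,0.1],[-0.06,0.4,-0.36],1],[[-0.85,-0.06,0.07],[-0.06,0.4,-0.36],1],[[-0.85,-0.09,0.04],[-0.06,0.4,-0.36],1],[[-0.84,-0.12,0.01],[-0.06,0.4,-0.36],1],[[-0.84,-0.14,-0.02],[-0.06,0.4,-0.36],1],[[-0.83,-0.17,-0.05],[-0.06,0.4,-0.36],1],[[-0.83,-0.19,-0.08],[-0.06,0.4,-0.36],1],[[-0.82,-0.22,-0.11],[-0.06,0.4,-0.36],1],[[-0.81,-0.24,-0.14],[-0.06,0.4,-0.36],1],[[-0.79,-0.27,-0.17],[-0.06,0.4,-0.36],1]]'

```text
clock: 13.98
tcp_pos: [0.5987, -0.3334, 0.3591]
ee_rot: [0.573, 0.82, 0.001, -0.003]
contact_force: [0.2, -0.4, -0.6]
opening: 0.127
grasp_force: 30.0
```

Request:
arm_command --targets '[[[0,0,0],[0,0,0],1],[[0,0,0],[0,0,0],1],[[0,0,0],[0,0,0],1]]'

```text
clock: 14.35
tcp_pos: [0.5996, -0.3301, 0.3601]
ee_rot: [0.572, 0.82, 0.0, -0.002]
contact_force: [-0.7, 0.8, -0.6]
opening: 0.127
grasp_force: 30.0
```

Run:
```python
from h import *
o=get_obs(); print(o["clock"],o["tcp_pos"].round(4)); rep()
w=camera_info("wrist"); p,d=get_image("wrist"); cv2.imwrite("pics/w2.png",p[:,:,::-1]); np.savez("w2.npz",d=d,p=p,**w)
```

```text
14.35 [ 0.5996 -0.3301  0.3601]
nose local 0.4279 0.016 z 0.2811 org [ 0.5983 -0.3227  0.3294] heading 20.18 pitch 19.77 roll -0.03
```

View pics/w2.png

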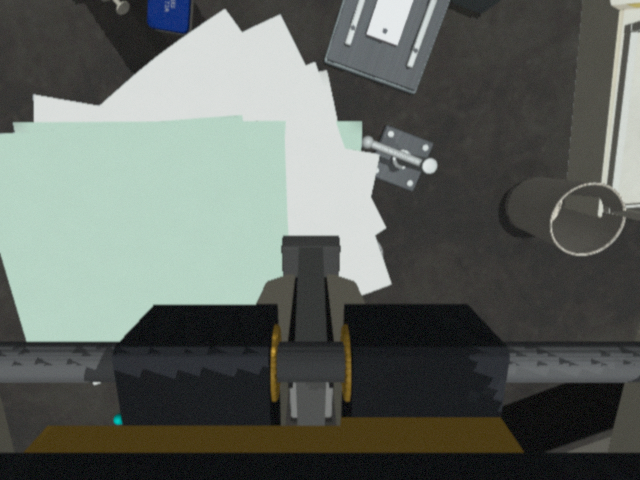

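The view shows the peg from its ball at (368,143) to the post top at (430,166). The paper edge is at about (362,140), next to the ball, and the stick tail is at (311,240).

Run:
```python
from h import *
z=np.load("w2.npz"); w={"mtx":z["mtx"],"T":z["T"]}; d=z["d"]; Q=cloud(w,d); Z=Q[...,2]; v,u=np.mgrid[:480,:640]; p=z["p"]
print("px ball",ray(w,368,143,.13).round(4),"post",ray(w,430,166,.142).round(4))
reg=(u>355)&(u<445)&(v>125)&(v<185)
q=Q[reg&(Z>.136)&(Z<.15)]; 
t=Q[reg&(Z>.1385)&(Z<.146)&(u>415)]; print("post top",len(t),t.mean(0).round(4),t.min(0).round(4),t.max(0).round(4))
m=reg&(Z>.12)&(Z<.14)&(u<415)&(p.min(-1)>60)
q=Q[m]; print("peg",len(q),q.min(0).round(4),q.max(0).round(4)); f=np.polyfit(q[:,0],q[:,1],1); print("fit y=",f,"angle",np.degrees(np.arctan(f[0])), "y at .66",np.polyval(f,.66))
for lo,hi in((.60,.62),(.62,.63),(.63,.65),(.65,.67),(.67,.69)):
    s=q[(q[:,0]>lo)&(q[:,0]<hi)]
    if len(s): print(lo,np.median(s,0).round(4),s[:,2].max().round(4),len(s))
m=(Z>.145)&(Z<.23)&(u<400)&(v<300)&((u<265)|(u>365)|(v<225))
print("paper edge (x, ymax, z)")
for x in np.arange(.46,.70,.02):
    s=Q[m&(abs(Q[...,0]-x)<.004)]
    if len(s): j=s[:,1].argsort()[::-1][:3][-1]; print(x.round(2),s[j,1:].round(3),"zmin/max",s[:,2].min().round(3),s[:,2].max().round(3))
# deburrer outfeed check & coupon
m=((p.min(-1)>200)&(v<48)&(u>365)&(u<412)).astype(np.uint8)
s=(u>275)&(u<345)&(v>230)&(v<280)&(Z>.28)
print("stick tail pts",Q[s].min(0).round(4),Q[s].max(0).round(4))
```

```text
px ball [ 0.6314 -0.2481  0.13  ] post [ 0.6966 -0.2478  0.142 ]
post top 196 [ 0.6952 -0.2473  0.1416] [ 0.6879 -0.2549  0.1387] [ 0.703  -0.2394  0.144 ]
peg 491 [ 0.6237 -0.2533  0.1283] [ 0.6826 -0.2409  0.1374]
fit y= [-0.00870547 -0.24152049] angle -0.4987742646842182 y at .66 -0.24726610418617873
0.62 [ 0.6273 -0.2468  0.1347] 0.1374 74
0.63 [ 0.6392 -0.2472  0.1335] 0.1373 166
0.65 [ 0.6595 -0.2473  0.1334] 0.1352 156
0.67 [ 0.6758 -0.2476  0.1335] 0.1355 95
paper edge (x, ymax, z)
0.46 [-0.197  0.168] zmin/max 0.167 0.196
0.48 [-0.194  0.165] zmin/max 0.163 0.196
0.5 [-0.191  0.176] zmin/max 0.176 0.196
0.52 [-0.179  0.171] zmin/max 0.169 0.196
0.54 [-0.197  0.171] zmin/max 0.169 0.195
0.56 [-0.206  0.188] zmin/max 0.177 0.194
0.58 [-0.22   0.175] zmin/max 0.174 0.193
0.6 [-0.238  0.177] zmin/max 0.176 0.192
0.62 [-0.246  0.174] zmin/max 0.173 0.192
0.64 [-0.256  0.179] zmin/max 0.177 0.191
0.66 [-0.305  0.17 ] zmin/max 0.17 0.191
0.68 [-0.345  0.188] zmin/max 0.187 0.191
stick tail pts [ 0.5754 -0.3338  0.3353] [ 0.6124 -0.2632  0.5266]
```

```bash
cat >> h.py <<'E'
def eye_tcp(ex,ey,ez,ang,back=0,pitch=0):
    a=np.radians(ang); n=np.array([np.sin(a),-np.cos(a)]); return tcp_for(np.array([ex,ey])-n*(.043+back),ez-.046,ang)
def eye(): print("eye",(stick()@[.043,0,.046,1])[:3].round(4)); rep()
E
python3 - <<'E'
from h import *
eye(); E=(.598,-.2455)
plan([(*eye_tcp(*E,.30,30,.17),7),(*eye_tcp(*E,.126,30,.17),4),(*eye_tcp(*E,.126,30,.06),4),(*eye_tcp(*E,.126,30,0),4)])
E
```

```text
eye [ 0.6179 -0.3753  0.3582]
nose local 0.4278 0.0162 z 0.2816 org [ 0.5985 -0.3226  0.3298] heading 20.21 pitch 19.73 roll -0.01
[0.7, -0.02, 0.18] [-0.05, -0.57, -0.28]
[0.71, -0.01, 0.15] [-0.05, -0.57, -0.28]
[0.71, 0.01, 0.11] [-0.05, -0.57, -0.28]
[0.72, 0.02, 0.07] [-0.05, -0.57, -0.28]
[0.72, 0.04, 0.04] [-0.05, -0.57, -0.28]
[0.72, 0.06, 0.0] [-0.05, -0.57, -0.28]
[0.72, 0.08, -0.03] [-0.05, -0.57, -0.28]
-- reach [ 0.4885 -0.0586  0.2854] [ 0.493  0.853 -0.087  0.15 ]
[0.25, 0.0, 0.68] [0.0, 0.0, 0.0]
[0.25, 0.0, 0.68] [0.0, 0.0, 0.0]
[0.25, 0.0, 0.68] [0.0, 0.0, 0.0]
[0.25, 0.0, 0.68] [0.0, 0.0, 0.0]
-- reach [ 0.4885 -0.0586  0.1114] [ 0.493  0.853 -0.087  0.15 ]
[-0.43, 0.0, 0.16] [0.0, 0.0, 0.0]
[-0.43, 0.0, 0.16] [0.0, 0.0, 0.0]
[-0.43, 0.0, 0.16] [0.0, 0.0, 0.0]
[-0.43, 0.0, 0.16] [0.0, 0.0, 0.0]
-- reach [ 0.5435 -0.1538  0.1114] [ 0.493  0.853 -0.087  0.15 ]
[-0.23, 0.0, 0.09] [0.0, 0.0, 0.0]
[-0.23, 0.0, 0.09] [0.0, 0.0, 0.0]
[-0.23, 0.0, 0.09] [0.0, 0.0, 0.0]
[-0.23, 0.0, 0.09] [0.0, 0.0, 0.0]
-- reach [ 0.5735 -0.2058  0.1114] [ 0.493  0.853 -0.087  0.15 ]
```

Request:
arm_command --targets '[[[0.7,-0.02,0.18],[-0.05,-0.57,-0.28],1],[[0.71,-0.01,0.15],[-0.05,-0.57,-0.28],1],[[0.71,0.01,0.11],[-0.05,-0.57,-0.28],1],[[0.72,0.02,0.07],[-0.05,-0.57,-0.28],1],[[0.72,0.04,0.04],[-0.05,-0.57,-0.28],1],[[0.72,0.06,0],[-0.05,-0.57,-0.28],1],[[0.72,0.08,-0.03],[-0.05,-0.57,-0.28],1],[[0,0,0],[0,0,0],1],[[0,0,0],[0,0,0],1]]'

```text
clock: 15.52
tcp_pos: [0.4887, -0.0586, 0.2865]
ee_rot: [0.491, 0.854, -0.086, 0.15]
contact_force: [0.2, 0.3, -0.9]
opening: 0.129
grasp_force: 30.0
```

Request:
arm_command --targets '[[[0.25,0,0.68],[0,0,0],1],[[0.25,0,0.68],[0,0,0],1],[[0.25,0,0.68],[0,0,0],1],[[0.25,0,0.68],[0,0,0],1],[[0,0,0],[0,0,0],1],[[0,0,0],[0,0,0],1]]'

```text
clock: 16.27
tcp_pos: [0.4894, -0.0595, 0.1133]
ee_rot: [0.493, 0.853, -0.086, 0.15]
contact_force: [-0.3, 0.5, -1.4]
opening: 0.131
grasp_force: 30.0
```

Run:
```python
from h import *
eye(); E=(.598,-.2455)
plan([(*eye_tcp(*E,.126,30,.06),4),(*eye_tcp(*E,.126,30,0),4)])
```

```text
eye [ 0.5139 -0.0993  0.1279]
nose local 0.1623 -0.0555 z 0.0819 org [ 0.4925 -0.062   0.0819] heading 29.99 pitch 0.03 roll 0.14
[-0.42, -0.0, 0.16] [0.01, -0.0, -0.0]
[-0.42, -0.0, 0.16] [0.01, -0.0, -0.0]
[-0.42, -0.0, 0.16] [0.01, -0.0, -0.0]
[-0.42, -0.0, 0.16] [0.01, -0.0, -0.0]
-- reach [ 0.5435 -0.1538  0.1114] [ 0.493  0.853 -0.087  0.15 ]
[-0.23, 0.0, 0.09] [0.0, 0.0, 0.0]
[-0.23, 0.0, 0.09] [0.0, 0.0, 0.0]
[-0.23, 0.0, 0.09] [0.0, 0.0, 0.0]
[-0.23, 0.0, 0.09] [0.0, 0.0, 0.0]
-- reach [ 0.5735 -0.2058  0.1114] [ 0.493  0.853 -0.087  0.15 ]
```

Request:
arm_command --targets '[[[-0.42,0,0.16],[0,0,0],1],[[-0.42,0,0.16],[0,0,0],1],[[-0.42,0,0.16],[0,0,0],1],[[-0.42,0,0.16],[0,0,0],1],[[-0.23,0,0.09],[0,0,0],1],[[-0.23,0,0.09],[0,0,0],1],[[0,0,0],[0,0,0],1]]'

```text
clock: 17.15
tcp_pos: [0.5571, -0.1782, 0.1096]
ee_rot: [0.493, 0.853, -0.086, 0.15]
contact_force: [-0.2, 0.1, -1.3]
opening: 0.122
grasp_force: 30.0
```

Request:
arm_command --targets '[[[-0.15,0,0.06],[0,0,0],1],[[-0.15,0,0.06],[0,0,0],1],[[0,0,0],[0,0,0],1]]'

```text
clock: 17.52
tcp_pos: [0.5666, -0.1948, 0.1084]
ee_rot: [0.492, 0.853, -0.086, 0.149]
contact_force: [-0.5, 0.5, -1.8]
opening: 0.126
grasp_force: 30.0
```

Run:
```python
from h import *
eye()
for n in ("top","side"):
    p,d=get_image(n); np.savez(f"{n}4.npz",p=p,d=d,**camera_info(n))
a=cv2.resize(np.load("top4.npz")["p"][180:300,270:400,::-1],(400,369),interpolation=cv2.INTER_CUBIC)
b=cv2.resize(np.load("side4.npz")["p"][170:290,230:360,::-1],(400,369),interpolation=cv2.INTER_CUBIC)
cv2.imwrite("pics/c4.png",np.hstack([a,b]))
plan([(*eye_tcp(.598,-.2455,.126,30,0),3)])
```

```text
eye [ 0.5912 -0.2346  0.1229]
nose local 0.3003 0.0167 z 0.0767 org [ 0.5697 -0.1972  0.077 ] heading 30.03 pitch 0.11 roll 0.06
[-0.08, 0.0, 0.01] [0.0, -0.01, 0.0]
[-0.08, 0.0, 0.01] [0.0, -0.01, 0.0]
[-0.08, 0.0, 0.01] [0.0, -0.01, 0.0]
-- reach [ 0.5735 -0.2058  0.1114] [ 0.493  0.853 -0.087  0.15 ]
```

View pics/c4.png

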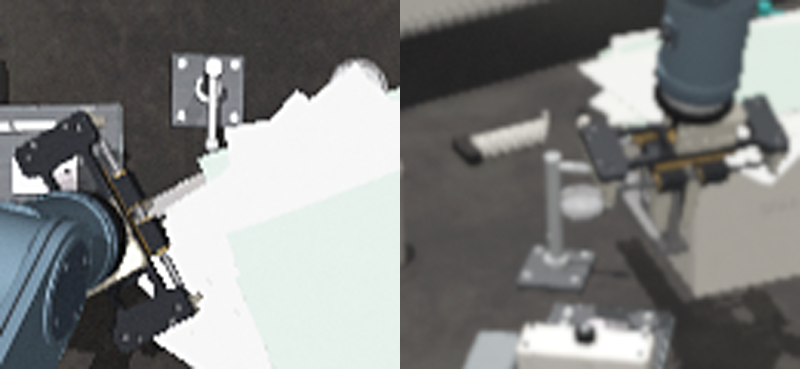

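Run:
```python
from h import *
plan([(*eye_tcp(.598,-.2455,.125,30),2),(*eye_tcp(.612,-.246,.125,26),3),(*eye_tcp(.632,-.2465,.125,20),4),(*eye_tcp(.654,-.2465,.125,18),3)])
```

```text
[-0.11, 0.01, 0.02] [0.0, -0.02, 0.0]
[-0.11, 0.01, 0.02] [0.0, -0.02, 0.0]
-- reach [ 0.5735 -0.2058  0.1104] [ 0.493  0.853 -0.087  0.15 ]
[-0.04, 0.08, 0.01] [0.09, 0.0, 0.25]
[-0.04, 0.09, 0.01] [0.09, 0.0, 0.25]
[-0.04, 0.09, 0.01] [0.09, 0.0, 0.25]
-- reach [ 0.5903 -0.2047  0.1104] [ 0.522  0.835 -0.093  0.147]
[-0.04, 0.09, 0.01] [0.1, 0.0, 0.28]
[-0.03, 0.1, 0.01] [0.1, 0.0, 0.28]
[-0.03, 0.1, 0.01] [0.1, 0.0, 0.28]
[-0.03, 0.1, 0.01] [0.1, 0.0, 0.28]
-- reach [ 0.6147 -0.2031  0.1104] [ 0.565  0.807 -0.1    0.142]
[-0.04, 0.12, 0.01] [0.05, 0.0, 0.13]
[-0.04, 0.12, 0.01] [0.05, 0.0, 0.13]
[-0.04, 0.12, 0.01] [0.05, 0.0, 0.13]
-- reach [ 0.6383 -0.2026  0.1104] [ 0.579  0.797 -0.103  0.14 ]
```

Request:
arm_command --targets '[[[-0.11,0,0.02],[0,0,0],1],[[-0.11,0,0.02],[0,0,0],1],[[-0.04,0.08,0.01],[0.09,0,0.25],1],[[-0.04,0.09,0.01],[0.09,0,0.25],1],[[0,0,0],[0,0,0],1]]'

```text
clock: 18.25
tcp_pos: [0.585, -0.2048, 0.1111]
ee_rot: [0.512, 0.842, -0.09, 0.147]
contact_force: [-0.3, -0.2, -1.2]
opening: 0.13
grasp_force: 30.0
```

Run:
```python
from h import *
eye()
plan([(*eye_tcp(.612,-.246,.125,26),1),(*eye_tcp(.632,-.2465,.125,20),4),(*eye_tcp(.654,-.2465,.125,18),3)])
```

```text
eye [ 0.6077 -0.2457  0.1256]
nose local 0.3139 0.0288 z 0.0794 org [ 0.5879 -0.2074  0.0797] heading 27.41 pitch 0.11 roll 0.06
[-0.03, 0.08, 0.02] [0.11, -0.02, 0.26]
-- reach [ 0.5903 -0.2047  0.1104] [ 0.522  0.835 -0.093  0.147]
[-0.04, 0.09, 0.01] [0.1, 0.0, 0.28]
[-0.03, 0.1, 0.01] [0.1, 0.0, 0.28]
[-0.03, 0.1, 0.01] [0.1, 0.0, 0.28]
[-0.03, 0.1, 0.01] [0.1, 0.0, 0.28]
-- reach [ 0.6147 -0.2031  0.1104] [ 0.565  0.807 -0.1    0.142]
[-0.04, 0.12, 0.01] [0.05, 0.0, 0.13]
[-0.04, 0.12, 0.01] [0.05, 0.0, 0.13]
[-0.04, 0.12, 0.01] [0.05, 0.0, 0.13]
-- reach [ 0.6383 -0.2026  0.1104] [ 0.579  0.797 -0.103  0.14 ]
```

No contact so far. I'll pass the ball in small steps.

Request:
arm_command --targets '[[[-0.03,0.08,0.02],[0.1,0,0.26],1],[[-0.04,0.09,0.01],[0.1,0,0.28],1],[[0,0,0],[0,0,0],1]]'

```text
clock: 18.62
tcp_pos: [0.5962, -0.2044, 0.1109]
ee_rot: [0.533, 0.828, -0.094, 0.145]
contact_force: [-1.0, -0.0, -1.0]
opening: 0.129
grasp_force: 30.0
```

Request:
arm_command --targets '[[[-0.03,0.1,0.01],[0.1,0,0.28],1],[[-0.03,0.1,0.01],[0.1,0,0.28],1],[[0,0,0],[0,0,0],1]]'

```text
clock: 19.0
tcp_pos: [0.6087, -0.2031, 0.1109]
ee_rot: [0.554, 0.814, -0.097, 0.142]
contact_force: [0.7, -0.4, -1.0]
opening: 0.125
grasp_force: 30.0
```

Run:
```python
from h import *
eye(); print(get_obs()["contact_force"].round(1),get_obs()["torque"].round(2))
plan([(*eye_tcp(.632,-.2465,.125,20),1),(*eye_tcp(.654,-.2465,.125,18),3)])
```

```text
eye [ 0.6271 -0.2461  0.1255]
nose local 0.3188 0.0391 z 0.0793 org [ 0.6113 -0.206   0.0795] heading 21.54 pitch 0.1 roll 0.06
[ 0.7 -0.4 -1. ] [0.25 0.17 0.07]
[-0.03, 0.09, 0.02] [0.12, -0.02, 0.29]
-- reach [ 0.6147 -0.2031  0.1104] [ 0.565  0.807 -0.1    0.142]
[-0.04, 0.12, 0.01] [0.05, 0.0, 0.13]
[-0.04, 0.12, 0.01] [0.05, 0.0, 0.13]
[-0.04, 0.12, 0.01] [0.05, 0.0, 0.13]
-- reach [ 0.6383 -0.2026  0.1104] [ 0.579  0.797 -0.103  0.14 ]
```

Request:
arm_command --targets '[[[-0.03,0.09,0.02],[0.1,0,0.29],1],[[-0.04,0.12,0.01],[0.05,0,0.13],1],[[-0.04,0.12,0.01],[0.05,0,0.13],1],[[-0.04,0.12,0.01],[0.05,0,0.13],1],[[0,0,0],[0,0,0],1]]'

```text
clock: 19.62
tcp_pos: [0.6373, -0.203, 0.1111]
ee_rot: [0.58, 0.796, -0.102, 0.139]
contact_force: [-0.6, -0.2, -1.5]
opening: 0.123
grasp_force: 30.0
```

Run:
```python
from h import *
eye(); print(get_obs()["contact_force"].round(1),get_obs()["torque"].round(2))
plan([(*eye_tcp(.656,-.2468,.125,8),4),(*eye_tcp(.656,-.2468,.1185,8),2)])
```

```text
eye [ 0.6529 -0.247   0.1256]
nose local 0.3226 0.059 z 0.0794 org [ 0.6397 -0.206   0.0796] heading 17.93 pitch 0.1 roll 0.03
[-0.6 -0.2 -1.5] [ 0.26  0.16 -0.01]
[-0.0, 0.05, 0.0] [0.17, -0.0, 0.47]
[-0.0, 0.05, 0.0] [0.17, -0.0, 0.47]
[-0.0, 0.05, 0.0] [0.17, -0.0, 0.47]
[0.0, 0.05, 0.0] [0.17, -0.0, 0.47]
-- reach [ 0.6481 -0.2008  0.1104] [ 0.646  0.743 -0.114  0.13 ]
[0.02, 0.0, 0.05] [0.0, 0.0, 0.0]
[0.02, 0.0, 0.05] [0.0, 0.0, 0.0]
-- reach [ 0.6481 -0.2008  0.1039] [ 0.646  0.743 -0.114  0.13 ]
```

Request:
arm_command --targets '[[[0,0.05,0],[0.17,0,0.47],1],[[0,0.05,0],[0.17,0,0.47],1],[[0,0.05,0],[0.17,0,0.47],1],[[0,0.05,0],[0.17,0,0.47],1],[[0.02,0,0.05],[0,0,0],1],[[0.02,0,0.05],[0,0,0],1],[[0,0,0],[0,0,0],1],[[0,0,0],[0,0,0],1]]'

```text
clock: 20.62
tcp_pos: [0.6479, -0.1999, 0.1046]
ee_rot: [0.647, 0.743, -0.114, 0.13]
contact_force: [0.2, -0.1, -1.7]
opening: 0.125
grasp_force: 30.0
```

Run:
```python
from h import *
eye(); print(get_obs()["contact_force"].round(1),get_obs()["torque"].round(2))
for n in ("top","side"):
    p,d=get_image(n); np.savez(f"{n}5.npz",p=p,d=d,**camera_info(n))
a=cv2.resize(np.load("top5.npz")["p"][180:300,270:400,::-1],(400,369),interpolation=cv2.INTER_CUBIC)
b=cv2.resize(np.load("side5.npz")["p"][190:280,230:330,::-1],(400,369),interpolation=cv2.INTER_CUBIC)
cv2.imwrite("pics/c5.png",np.hstack([a,b]))
```

```text
eye [ 0.6557 -0.246   0.1191]
nose local 0.3249 0.0452 z 0.073 org [ 0.6497 -0.2033  0.0732] heading 7.93 pitch 0.1 roll 0.01
[ 0.2 -0.1 -1.7] [0.25 0.06 0.03]
```

View pics/c5.png

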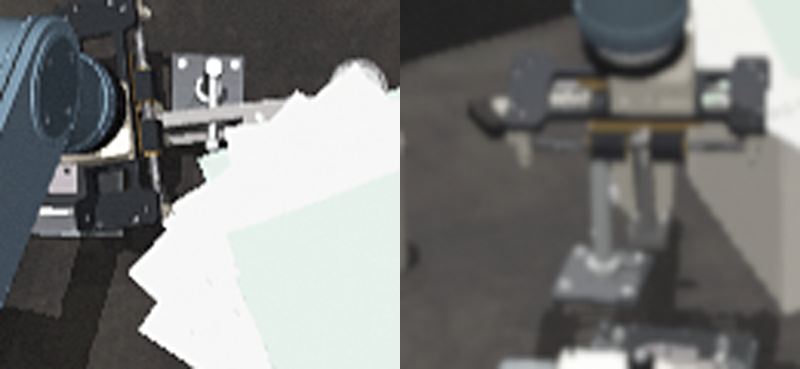

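The top crop shows the plate crossing the peg at about (213,115), with post on one side and ball on the other, so it is threaded. I'll lower until the weight transfers.

Request:
arm_command --targets '[[[0.01,0,0.03],[0,0,0],1],[[0,0,0],[0,0,0],1],[[0,0,0],[0,0,0],1]]'

```text
clock: 21.1
tcp_pos: [0.6482, -0.2, 0.103]
ee_rot: [0.647, 0.743, -0.114, 0.13]
contact_force: [-0.1, 0.4, 0.6]
opening: 0.126
grasp_force: 30.0
```

Run:
```python
from h import *
eye(); print(get_obs()["contact_force"].round(1),get_obs()["torque"].round(2))
```

```text
eye [ 0.656  -0.2461  0.1175]
nose local 0.3249 0.0455 z 0.0714 org [ 0.6501 -0.2034  0.0716] heading 7.93 pitch 0.08 roll 0.03
[-0.1  0.4  0.6] [0.09 0.09 0.04]
```

Request:
arm_command --targets '[[[0,0,0],[0,0,0],0.75],[[0,0,0],[0,0,0],0.65],[[0,0,0],[0,0,0],0.6],[[0,0,0],[0,0,0],0.6],[[0,0,0],[0,0,0],0.6],[[0,0,0],[0,0,0],0.6]]'

```text
clock: 21.85
tcp_pos: [0.648, -0.1999, 0.1027]
ee_rot: [0.647, 0.743, -0.114, 0.13]
contact_force: [-0.5, 0.4, -0.8]
opening: 0.403
grasp_force: 0.0
```

Request:
arm_command --targets '[[[0,0,-0.2],[0,0,0],0.6],[[0,0,-0.4],[0,0,0],0.6],[[0,0,-0.5],[0,0,0],0.6],[[0,0,-0.7],[0,0,0],0.6],[[0,0,-0.8],[0,0,0],0.6],[[0.5,0,-0.8],[0,0,0],0.6],[[0.8,0,-0.3],[0,0,0],0.6],[[0.8,0,-0.3],[0,0,0],0.6],[[0.8,0,0],[0,0,0],0.6],[[0,0,0],[0,0,0],0.6]]'

```text
clock: 23.1
tcp_pos: [0.6135, 0.0466, 0.2688]
ee_rot: [0.645, 0.745, -0.114, 0.129]
contact_force: [-0.2, -0.3, 0.4]
opening: 0.402
grasp_force: 0.0
```

Run:
```python
from h import *
w=camera_info("wrist"); p,d=get_image("wrist"); np.savez("w6.npz",p=p,d=d,**w)
t,dt=get_image("top"); s,ds=get_image("side"); np.savez("top6.npz",p=t,d=dt)
a=cv2.resize(t[180:300,200:360,::-1],(400,300),interpolation=cv2.INTER_CUBIC); b=cv2.resize(s[190:290,230:363,::-1],(400,300),interpolation=cv2.INTER_CUBIC)
cv2.imwrite("pics/c6.png",np.vstack([np.hstack([a,b]),cv2.resize(p[:,:,::-1],(400,300)).repeat(1,0) if 0 else np.hstack([cv2.resize(p[:,:,::-1],(400,300)),np.zeros((300,400,3),np.uint8)])]))
```

```text
(no output)
```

View pics/c6.png

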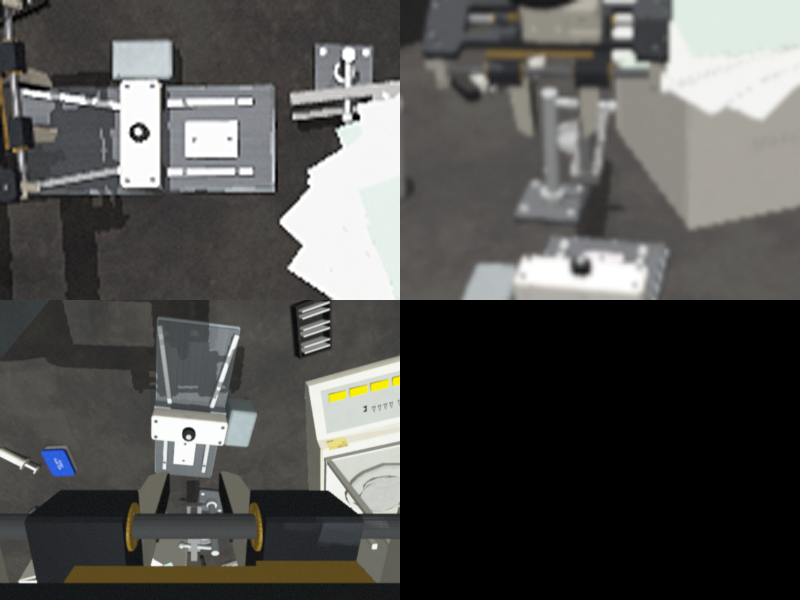

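The stick hangs on the peg, crossing it at about (345,97) in the top crop, and the coupon is at (211,138) on the outfeed. I'll let it settle and check the numbers.

Request:
arm_command --targets '[[[0,0,0],[0,0,0],0.6],[[0,0,0],[0,0,0],0.6],[[0,0,0],[0,0,0],0.6],[[0,0,0],[0,0,0],0.6],[[0,0,0],[0,0,0],0.6],[[0,0,0],[0,0,0],0.6],[[0,0,0],[0,0,0],0.6],[[0,0,0],[0,0,0],0.6]]'

```text
clock: 24.25
tcp_pos: [0.6146, 0.0431, 0.2693]
ee_rot: [0.647, 0.743, -0.114, 0.13]
contact_force: [-1.2, -0.2, -1.0]
opening: 0.401
grasp_force: 0.0
```

Run:
```python
from h import *
i=camera_info("top"); v,u=np.mgrid[:480,:640]; prev=None
for k in range(2):
    t,d=get_image("top"); P=cloud(i,d); Z=P[...,2]
    m=(u>310)&(u<370)&(v>210)&(v<226)&(Z>.136)&(Z<.16); q=P[m]; q=q[(q[:,0]<.685)]
    f=np.polyfit(q[:,1],q[:,0],1); print("plate top",len(q),q.min(0).round(4),q.max(0).round(4),"x at y-.251:",np.polyval(f,-.251).round(4),"heading",np.degrees(np.arctan(f[0])).round(1),"z-slope",np.polyfit(q[:,1],q[:,2],1)[0].round(3),"z",np.median(q[:,2]).round(4))
m=(t.min(-1)>200)&(u>271)&(u<298)&(abs(v-235)<9); c=np.argwhere(m).mean(0)[::-1]; q=ray(i,*c,.03)[:2]-[.6133,-.024]; print("coupon local",(q@DX).round(4),(q@DY).round(4),"z",np.median(Z[m]).round(4)); print(get_obs()["clock"])
```

```text
plate top 168 [ 0.6372 -0.273   0.136 ] [ 0.6642 -0.1886  0.1508] x at y-.251: 0.6547 heading -7.7 z-slope -0.011 z 0.1454
plate top 166 [ 0.6406 -0.273   0.1363] [ 0.6722 -0.1886  0.1526] x at y-.251: 0.6554 heading -8.2 z-slope -0.014 z 0.1449
coupon local 0.074 -0.0005 z 0.0295
24.35
```

```bash
python3 -c "
from bench import *
print(hand_in())"
```

```text
the job is handed in; nothing more can be done
None
```

I pushed the coupon through to the outfeed side, hung the stick on the grey stand's peg, and handed the job in at about 24 s. My last camera check put the coupon's centre about 74 mm past the hood's middle and the stick level and still on the peg; the hand-in gave no verdict.

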